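# Press the crimper pedal for the loaded vial

### The job

Two small bench crimping presses stand on the counter of the medicine preparation room; one of them has a capped vial standing under its head. Press the spring pedal of that press all the way down to its stop, keep it down for about one second, then let it spring fully back up. Do not work the pedal of the empty press, and leave the vial standing in its press.

Things in the scene. Friction and masses are not known exactly. Their poses are not given: they have to be found in the camera images.
- pedal_pad (a point): Point to press: middle of the top of the black ribbed pad (60 x 70 mm) on the pedal of the press holding the vial. Frame turns with the pedal: x towards hinge and back of press (0.30 rad below level when up, level when down), y along pad width, z out of the pad. 78 mm above counter when up, 49 mm when fully down, moving 6 mm to the front (the robot's side) on the way; hinge 100 mm behind it.
- pedal (a joint): Angle (rad) of that sloping steel pedal: 0 = up (at rest), 0.30 = down on its stop. A spring lifts it: pressed at mid-pad it takes about 2 N to start and 10 N to hold fully down. It lowers the crimping head 20 mm over the vial's cap. Press: fixed, base 260 x 110 x 15 mm; its gate (two posts, crossbar) is 192 mm high, 112 mm wide, the head's rod rises to 235 mm, 165 mm behind the pad.
- idle_pedal (a joint): Angle (rad) of the pedal of the other, empty press, built exactly alike and standing beside the first, on its left or right: 0 = up, 0.30 = down. It is to stay up.
- vial: Brown glass vial, 43 mm diameter, 73 mm high, with a 21 mm aluminium cap, standing upright in the round steel nest of its press, under the crimping head (the other press's nest is bare), 165 mm behind that press's pad. Origin: centre of its underside, 28 mm above the counter; z up. Similar spare vials stand elsewhere on the counter.
Things that resemble listed ones, but are neither listed nor needed, are in the scene too. Leave any blue or green look-alike of the vial alone.

How it is judged:
By the outcome, as a careful person would: the job done as asked, in the order asked, and still so for the second after the job is handed in, with the robot touching nothing.
It also fails if it takes over 32 s, if anything falls off the work surface, if the arm or the gripper's body presses on something with over 40 N, if the wrist force passes 120 N, or if a joint passes its speed limit or range.

### The arm

A 6-joint arm with a two-finger parallel gripper is mounted at the origin on the work surface. World frame = base frame: x ahead of the robot, y to its left, z up, the work surface at z = 0. Lengths are in mm, angles in rad, forces in N, time in s.
With the tool pointing down it reaches from about 300 to 875 mm from the base axis. Payload 6.4 kg.
Tool frame: the origin (TCP) lies on the centre line of the jaws, within the pads' length; the fingertips stand 8 mm ahead of it and the grasp point (between the pads) lies 11 mm behind it; z points along the fingers, y is the direction in which the jaws open and shut (so a half turn about z gives the same grasp; the last joint's range is limited). The gripper opens to 85 mm and grips with 20 to 120 N. Pads are 22 mm wide; open, the fingers measure 114 mm over their backs; the gripper's body (76 mm by 85 mm) begins 54 mm behind the grasp point. The pads swing forward as they close: fully open they stand 13 mm farther back than shut.
Start: joints at [1.092, 0.181, 1.607, -0, 1.354, -0.206], TCP at [154.909, 553.755, 239.288] pointing down, gripper open.
Joint ranges: [-2.99, 2.99], [-0.89, 2.07], [0.3, 2.58], [-1.14, 4.28], [0, 2.63], [-3.12, 3.12]. Speed limits (rad/s): [2.57, 2.57, 3.01, 3.14, 3.14, 3.14].

### API

Orientations are given as a unit quaternion [x, y, z, w].
In Python, from rig import sense, camera, job_done, look_for, tip_of gives the robot as it stands. The module is installed in compiled form; this text tells all that it offers.
- The arm moves only by the tool servo_tool, never from a script. Its argument "commands" is text: rows parted by semicolons, each of 5 numbers parted by spaces: the closure, from 0 (fully open) to 1 (shut), then the shift along the world's x, y, z in cm, then the turn about the world's z in degrees. A call has 1 to 10 rows; each row shifts and turns the commanded pose from where the row before left it; what a row does not reach is not made up. A row lasts 1/12 s, in which the tool goes at most 41.7 mm and 7.16 degrees, less where a joint would pass 70% of its speed; a pose out of reach is approached as far as the arm can. A call with a gripper value outside its range is refused whole. The fingers move at their own pace and stop on an object; "squeeze" is the grip in N (left out, the last holds). Time passes only in rows, so rows that do not move let the fingers close. It gives the time, the measured TCP pose, the force and the opening at its end, in the units of the state.
- sense(): the state, without advancing time (a new reading comes with each control period).
- camera(name): name is "side" or "top" or "wrist"; returns a dict with "pixels" (384x512x3 uint8, red, green, blue), "intrinsics" (3x3 intrinsics, pixels), "world_to_cam" (4x4, takes a point from world to camera coordinates). Camera axes: x right, y up, looking along -z (the intrinsics and any distortion apply to the point x, -y, -z); pixel columns grow to the right and rows downward; lengths in mm; the calibration is good to about 2 mm. A picture is of the moment at which its call begins. There is no depth.
- job_done(): hands the job in, once; it reports no verdict.
Trained networks look in a picture, given as the dict that the camera call returned (one of the last four; its "shot" number tells which), for a name from the list of things; names that differ only in an ending like _2 or _b are one class to them, and where a whole thing is asked for, a point or a joint stands for the part that bears it (a point fixed in the world has none). Each returns a list of dicts, best first, with "score" (0 to 1); they miss things now and then, are a little off and sometimes report something else, mostly with a low value. They report only what shows in the picture. A call takes as long as a camera call. They do not tell look-alikes from the thing itself.
- look_for(picture, query): "extent" ([left, top, width, height] in pixels, round what is visible of it).
- tip_of(picture, query): "position" ([row, column] in pixels: a listed point, or the origin of a listed thing).
The state is a dict: "time": time; "q": joint angles; "joint_velocities": joint speeds; "effort": joint torques, N m; "tcp_pos": TCP position; "orientation": TCP orientation; "ft_force": force on the tool from outside, world axes, zero at the start; "ft_torque": the same for the moment, N m; "opening": finger opening in mm.
Only numpy, scipy, OpenCV 4.12 (cv2) and the standard library are available. Lean on these libraries where they do the work, as an engineer would, in place of code of your own. Each camera call takes 0.05 s, during which the arm holds its last target.

## Working session

There is one attempt and no reset: what is moved stays moved. The work goes in short steps, Python scripts to look and compute and a tool call to move; the robot and the scene stay as the last step left them, time stands still between calls to the robot, and variables do not carry over. Pictures are saved under pics/ and viewed, and the job is handed in when it is done.

Besides the shell and the picture viewer there is one more tool, called after ">>>" as name(argument=value, ...) on one line, values as JSON. servo_tool: Moves the arm, as the interface text tells. Its arguments: {"type":"object","properties":{"commands":{"type":"string"},"squeeze":{"type":"number"}},"required":["commands"]}

```bash
mkdir -p pics
cat > h.py <<'E'
import numpy as np,cv2
from rig import *
def proj(c,P):
    P=np.atleast_2d(P).astype(float);T=np.array(c["world_to_cam"]);p=P@T[:3,:3].T+T[:3,3];p=p*[1,-1,-1]
    u=p@np.array(c["intrinsics"]).T;return u[:,:2]/u[:,2:]
def ray_z(c,rc,z):
    T=np.array(c["world_to_cam"]);d=np.linalg.inv(np.array(c["intrinsics"]))@[rc[1],rc[0],1];d=d*[1,-1,-1]
    R=T[:3,:3];o=-R.T@T[:3,3];d=R.T@d;return o+d*(z-o[2])/d[2]
E
python3 - <<'E'
from h import *
s=sense();print(s["time"],s["tcp_pos"],s["orientation"],s["ft_force"],s["opening"])
for n in("top","side"):
    c=camera(n);cv2.imwrite(f"pics/{n}0.png",c["pixels"][:,:,::-1])
    for q in("pedal_pad","vial"):
        for r in tip_of(c,q):
            print(n,q,np.round(r["position"]),round(r["score"],2),np.round(ray_z(c,r["position"],78 if q!="vial" else 28)))
    print([(np.round(r["extent"]),round(r["score"],2)) for r in look_for(c,"vial")])
E
```

```text
0.0 [154.65899738 553.24331543 238.35928138] [ 1.35970337e-01  9.90712495e-01 -8.58735486e-04 -2.87932755e-04] [ 0.16469898  0.74793955 -0.49318476] 85.20103210835786
top pedal_pad [228. 173.] 0.58 [535. 164.  78.]
top vial [199. 101.] 0.88 [593. 324.  28.]
top vial [154. 242.] 0.75 [692.  32.  28.]
top vial [154. 165.] 0.67 [690. 195.  28.]
[(array([ 86., 190.,  28.,  19.]), 0.83), (array([154., 139.,  26.,  20.]), 0.73), (array([234., 136.,  20.,  20.]), 0.71)]
side pedal_pad [158. 207.] 0.88 [535. 156.  78.]
side vial [138. 224.] 0.76 [594. 291.  28.]
side vial [214. 296.] 0.63 [694.  -0.  28.]
[(array([260., 131.,  19.,  31.]), 0.88), (array([215., 113.,  16.,  32.]), 0.85), (array([286., 184.,  18.,  34.]), 0.62)]
```

View pics/top0.png

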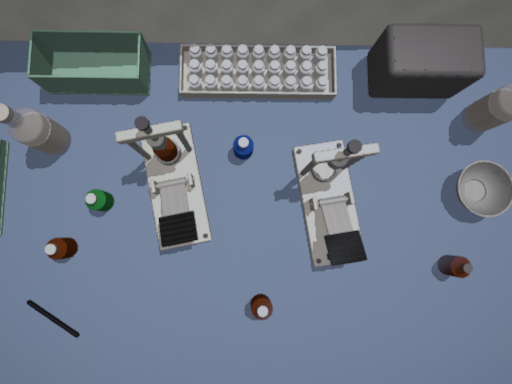

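View pics/side0.png

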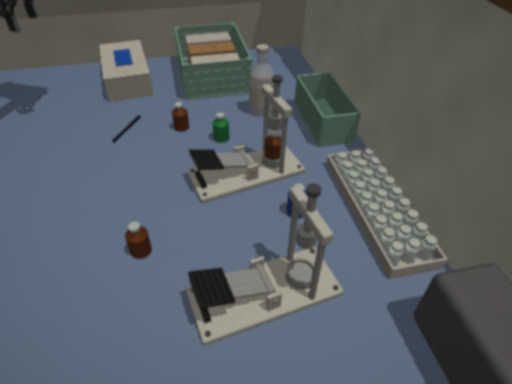

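Candidates: the left press (pad at top px (178,229), brown vial at (165,150)) and the right press (pad at (345,247), bare nest at (322,168)). The left one fits the description. I'll confirm it in an enlarged crop.

Run:
```python
from h import *
c=camera("top");p=c["pixels"][:,:,::-1]
s=camera("side");q=s["pixels"][:,:,::-1]
a=cv2.resize(p[110:260,110:220],None,fx=3.5,fy=3.5,interpolation=2);b=cv2.resize(q[60:210,170:320],None,fx=2.7,fy=2.7,interpolation=2)
h=max(a.shape[0],b.shape[0]);o=np.zeros((h,a.shape[1]+b.shape[1],3),np.uint8);o[:a.shape[0],:a.shape[1]]=a;o[:b.shape[0],a.shape[1]:]=b
cv2.imwrite("pics/crop.png",o)
# pad blob
for n,cc,(r0,r1,c0,c1) in(("top",c,(200,260,150,210)),("side",s,(140,185,185,230))):
    g=cc["pixels"][r0:r1,c0:c1].max(2);m=(g<60).astype(np.uint8)
    k,l,st,ce=cv2.connectedComponentsWithStats(m);i=1+np.argmax(st[1:,4]);pts=np.argwhere(l==i)[:,::-1].astype(np.float32)+[c0,r0]
    box=cv2.boxPoints(cv2.minAreaRect(pts.astype(np.float32)));ctr=ce[i]+[c0,r0]
    print(n,st[i],ctr,np.round(ray_z(cc,ctr[::-1],78)),[np.round(ray_z(cc,x[::-1],78)) for x in box])
```

```text
top [   9   12   38   35 1018] [177.34184676 228.79273084] [533. 156.  78.] [array([553., 197.,  78.]), array([567., 128.,  78.]), array([513., 116.,  78.]), array([499., 184.,  78.])]
side [  5  10  34  35 581] [204.84509466 162.15146299] [529. 142.  78.] [array([501., 190.,  78.]), array([566., 203.,  78.]), array([565.,  80.,  78.]), array([506.,  71.,  78.])]
```

View pics/crop.png

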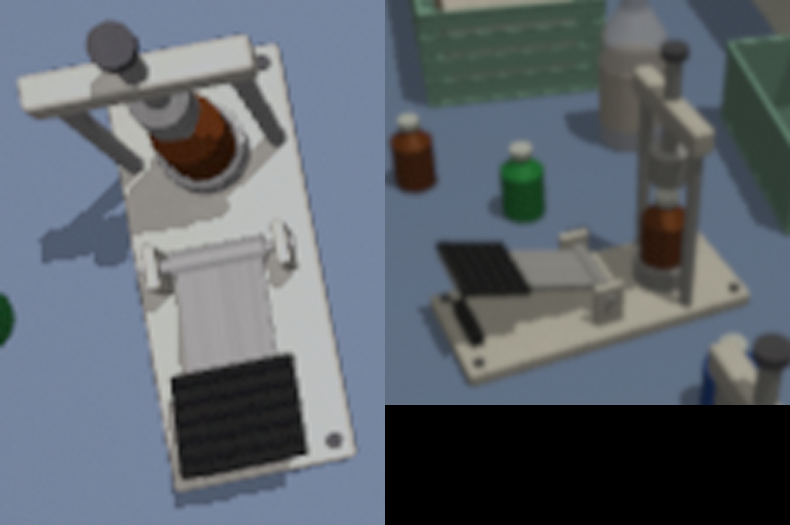

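Confirmed: the left press holds the brown vial. Its pad centre is at about (534,157) and its yaw is about 0.21 rad. I'll travel above it with the gripper shut.

>>> servo_tool(commands="1 1.9 -2 0 1.4;1 1.9 -2 0 1.4;1 1.9 -2 0 1.4;1 1.9 -2 0 1.4;1 1.9 -2 0 1.4;1 1.9 -2 0 1.4;1 1.9 -2 0 1.4;1 1.9 -2 0 1.4;1 1.9 -2 0 1.4;1 1.9 -2 0 1.4", squeeze=40)

```text
time: 1.33
tcp_pos: [345.7, 352.7, 239.5]
orientation: [0.014, 1.0, 0.0, 0.0]
ft_force: [0.8, -0.2, -0.2]
opening: -0.0
```

>>> servo_tool(commands="1 1.9 -2 0 1.4;1 1.9 -2 0 1.4;1 1.9 -2 0 1.4;1 1.9 -2 0 1.4;1 1.9 -2 0 1.4;1 1.9 -2 0 1.4;1 1.9 -2 0 1.4;1 1.9 -2 0 1.4;1 1.9 -2 0 1.4;1 1.9 -2 0 1.4")

```text
time: 2.17
tcp_pos: [535.8, 152.6, 239.4]
orientation: [-0.108, 0.994, 0.0, 0.0]
ft_force: [0.0, -0.0, 0.9]
opening: 0.3
```

>>> servo_tool(commands="1 0 0 -2 0;1 0 0 -2 0;1 0 0 -2 0;1 0 0 -2 0;1 0 0 -2 0;1 0 0 0 0;1 0 0 0 0")

```text
time: 2.75
tcp_pos: [534.1, 153.7, 138.5]
orientation: [-0.108, 0.994, 0.0, -0.001]
ft_force: [1.4, 0.5, -0.0]
opening: -0.0
```

Run:
```python
from h import *
s=sense();print(s["time"],s["tcp_pos"],s["orientation"],s["ft_force"],s["opening"])
T=[]
for n in("top","side"):
    c=camera(n);p=c["pixels"][:,:,::-1].copy()
    tip=s["tcp_pos"]+np.array([0,0,-8])
    u=proj(c,[tip,[534,157,78]]);print(n,u)
    for i,x in enumerate(u): cv2.circle(p,tuple(int(v) for v in np.round(x)),1,(0,255*(i==1),255),-1)
    x,y=np.round(u[1]).astype(int);T.append(cv2.resize(p[max(0,y-70):y+60,x-65:x+65],(400,400)))
cv2.imwrite("pics/t1.png",np.hstack(T))
```

```text
2.75 [534.10993682 153.67568868 138.53267803] [-1.07706969e-01  9.94181830e-01  4.78849523e-05 -1.30212495e-03] [ 1.43191567  0.53546444 -0.02076601] -0.01766383029128659
top [[173.81493672 227.82710025]
 [176.94773662 228.16343302]]
side [[204.60695299 138.89914221]
 [206.13197718 157.68015244]]
```

View pics/t1.png

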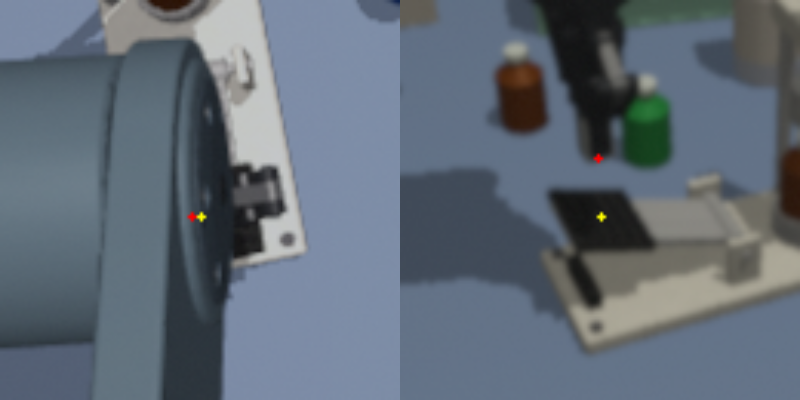

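The side view shows the tip (red) right above the pad centre (yellow). I'll lower to just above the pad, then press.

>>> servo_tool(commands="1 0 0.3 -1.5 0;1 0 0 -1.5 0;1 0 0 -1 0;1 0 0 -0.5 0;1 0 0 -0.5 0;1 0 0 -0.5 0;1 0 0 0 0")

```text
time: 3.43
tcp_pos: [535.4, 156.8, 84.3]
orientation: [-0.108, 0.994, -0.0, 0.0]
ft_force: [0.4, 0.9, 2.3]
opening: -0.1
```

>>> servo_tool(commands="1 -0.1 0 -0.4 0;1 -0.1 0 -0.4 0;1 -0.1 0 -0.4 0;1 -0.1 0 -0.4 0;1 -0.1 -0.1 -0.4 0;1 0 0 0 0")

```text
time: 3.93
tcp_pos: [531.3, 155.9, 64.8]
orientation: [-0.108, 0.994, 0.0, 0.002]
ft_force: [0.5, -0.1, 7.3]
opening: -0.4
```

>>> servo_tool(commands="1 -0.1 0 -0.3 0;1 0 0 -0.3 0;1 0 0 -0.1 0;1 0 0 0 0")

```text
time: 4.27
tcp_pos: [530.5, 155.8, 58.5]
orientation: [-0.108, 0.994, -0.0, 0.002]
ft_force: [0.4, -0.7, 9.3]
opening: 0.1
```

>>> servo_tool(commands="1 0 0 -0.1 0;1 0 0 0 0")

```text
time: 4.43
tcp_pos: [530.5, 155.8, 57.6]
orientation: [-0.108, 0.994, -0.0, 0.002]
ft_force: [0.4, -1.3, 9.6]
opening: 0.5
```

>>> servo_tool(commands="1 0 0 -0.1 0;1 0 0 0 0")

```text
time: 4.6
tcp_pos: [530.5, 155.7, 56.9]
orientation: [-0.108, 0.994, -0.0, 0.002]
ft_force: [0.4, -0.7, 11.9]
opening: -0.0
```

>>> servo_tool(commands="1 0 0 -0.1 0;1 0 0 0 0")

```text
time: 4.77
tcp_pos: [530.5, 155.7, 56.7]
orientation: [-0.108, 0.994, -0.0, 0.002]
ft_force: [-4.3, -1.5, 17.5]
opening: 0.5
```

The stop is reached: the force rises sharply with no further travel. Now I'll hold.

>>> servo_tool(commands="1 0 0 0 0;1 0 0 0 0;1 0 0 0 0;1 0 0 0 0;1 0 0 0 0;1 0 0 0 0;1 0 0 0 0;1 0 0 0 0;1 0 0 0 0")

```text
time: 5.52
tcp_pos: [530.5, 155.7, 56.7]
orientation: [-0.108, 0.994, -0.0, 0.002]
ft_force: [-4.0, -2.4, 18.3]
opening: -0.2
```

Run:
```python
from h import *
c=camera("side");cv2.imwrite("pics/down.png",cv2.resize(c["pixels"][60:210,150:320,::-1],None,fx=4,fy=4,interpolation=2));s=sense();print(s["time"],s["ft_force"],s["tcp_pos"])
```

```text
5.5667 [-4.38160605 -1.17272163 17.88251616] [530.49156562 155.72162289  56.69249752]
```

View pics/down.png

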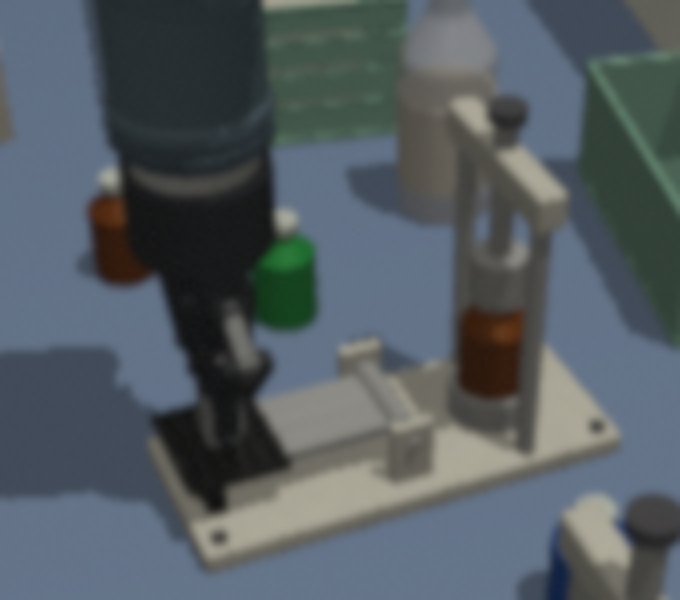

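The picture shows the pedal level, the head down over the vial's cap and the vial standing. The hold has lasted about 1 s, so I'll release along the same path.

>>> servo_tool(commands="1 0.1 0 -0 0;1 0.1 0 0.7 0;1 0.1 0 0.8 0;1 0.1 0 0.8 0;1 0.1 0 0.8 0;1 0 0 1 0;1 0 0 1.5 0;1 0 0 2 0;1 0 0 2 0;1 0 0 2 0")

```text
time: 6.4
tcp_pos: [532.8, 155.5, 170.6]
orientation: [-0.108, 0.994, -0.0, -0.001]
ft_force: [1.0, -0.2, -0.0]
opening: -0.1
```

>>> servo_tool(commands="1 -2 2 1 0;1 -2 2 0 0;1 -2 2 0 0;1 -2 2 0 0;1 -2 2 0 0;1 -2 2 0 0;1 0 0 0 0;1 0 0 0 0")

```text
time: 7.07
tcp_pos: [412.4, 276.3, 180.0]
orientation: [-0.109, 0.994, -0.0, -0.001]
ft_force: [0.9, -2.1, 0.0]
opening: 0.0
```

Run:
```python
from h import *
s=sense();print(s["time"],s["ft_force"],s["tcp_pos"])
a=camera("side")["pixels"][60:340,150:350,::-1];b=camera("top")["pixels"][100:280,60:400,::-1]
a=cv2.resize(a,(300,420));b=cv2.resize(b,(490,260));o=np.zeros((420,790,3),np.uint8);o[:,:300]=a;o[:260,300:]=b
cv2.imwrite("pics/up.png",o)
```

```text
7.0667 [ 0.92912216 -2.12184635  0.02644133] [412.40543948 276.26286361 179.99446912]
```

View pics/up.png

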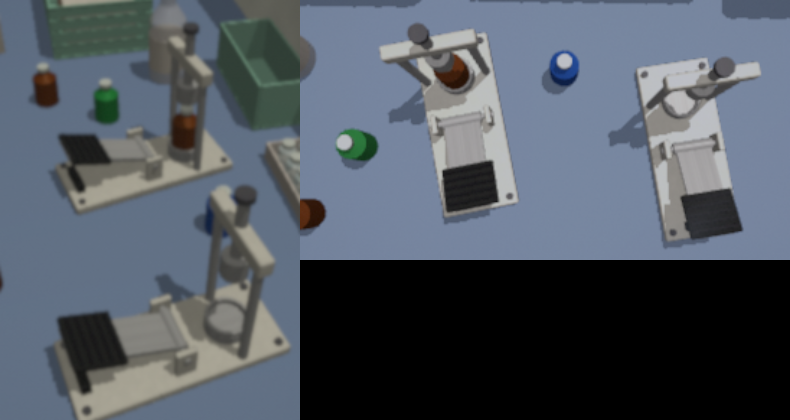

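The pedal is back up, the vial is standing in its nest, the idle press is unchanged and the arm is clear.

```bash
python3 -c "
from rig import *
print(job_done())"
```

```text
the job is handed in; nothing more can be done
None
```

I pressed the pedal of the left press, the one holding the brown vial, with the shut fingertips. It went down to its stop, stayed there for about 1 s, and sprang back up when I lifted away. I then moved the arm clear and handed the job in at about 7.2 s.

- **At the stop:** the force rose to about 18 N with almost no further travel, at a fingertip height of about 49 mm. The side picture showed the pedal level and the head down on the cap.
- **After release:** the side and top pictures show the pedal fully up, the vial upright in its nest and the empty press untouched.
- **Checks:** none failed. The pad position measured from the side camera's dark patch was about 14 mm off the top view. Shadow and the dark part under the pad were probably included in that patch, so I used the top view, which gave good contact on the pad.

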